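Draw out the lathe's swarf tray with the hook

TASK

Take the blue-handled hook from its wooden rack, reach under the overhanging yellow plate of the lathe stand, feel for the red eye on the front of the swarf tray, and with the hook in the eye pull the tray gently out until it is fully open against its stop. Then unhook and lay the hook back in its rack, leaving the tray open. Never force the hook against the machine (it and its tray stand about 12 N), keep the arm and gripper off the machine, and leave the other things on the bench where they are.

Things in the scene. Friction and masses are not known exactly. Their poses are not given: they have to be found in the camera images.
- stand: Yellow steel lathe stand, fixed, small green lathe on top. Origin: on the bench under its middle; -x points out of its front (the way the tray comes out), y along the front, z up. Top plate: x -150 to 150, y -220 to 220, z 90 to 102 mm. The housing below it starts at x = -45, so the plate overhangs. The lathe stays behind x = -45 and below z = 260 mm.
- lip (a point): Middle of the overhanging plate's lower front edge: 150 mm in front of the stand's origin, 90 mm above the bench; axes as the stand's. Behind it, back to the tray's front, is a free space 90 mm high, open at the front and at both ends; only the tray's red eye is in it.
- tray (a joint): How far the swarf tray is out, m: 0 shut, 0.13 fully out against a rubber stop. It slides along the stand's -x axis with about 4 N friction and stays where it is left. It may start up to 20 mm out.
- tray_front (a point): Middle of the tray's flat grey front face, 32 mm above the bench, moving with the tray (shut: 95 mm behind the lip); axes as the stand's. The panel is 250 mm wide, from 6 to 84 mm above the bench. A red eye stands out of it on a 9 mm stem; it may sit up to 45 mm to either side.
- eye_line (a point): Middle of the line on which the red eye's centre lies: 45 mm in front (-x) of tray_front, 32 mm above the bench. The eye is a level ring of 7 mm bar, 32 mm across outside, its hole 18 mm across (a pin enters from above). It is clamped anywhere from 45 mm left to 45 mm right (y) of this point, not measured: find it by feel. The clamp slips only far above 15 N.
- hook: Loose hook, about 160 g. Origin: middle of its blue handle, a bar 110 mm along x, 22 mm wide (y), 24 mm high (z). A steel rod 7 mm thick runs on along the handle's centre line to x = 140 mm, where it turns straight down (-z): an upright pin 7 mm thick whose round end is 32 mm below the centre line. It lies in the rack tip down, the middle of the handle free to grip from above.
- rack: Plywood rack, fixed, base 120 x 70 x 8 mm. Origin: on the bench under its middle; x along the hook lying in it (tip towards +x). Two saddles at x = -43 and 43 mm, 12 mm thick, floor 50 mm above the bench, cheeks leaning outward up to 68 mm, 25 mm apart at the floor and 36 mm at the top; 74 mm free between the saddles.
- seat (a point): Place of the handle's centre when the hook lies in the rack: 62 mm above the bench over the rack's origin. Axes as the rack's.
- oil: Yellow oil bottle, 52 mm across, 140 mm high, standing; origin under its middle. Leave alone.
- brush: Chip brush, 180 mm long, lying; leave alone.
- slug: Brass slug, 38 mm across, 55 mm high, standing; origin under its middle. Leave alone.
- chuck_key: T-shaped steel chuck key, 82 x 60 mm, 12 mm thick, lying; leave alone.
- offcut: Wooden offcut 70 x 110 x 30 mm; leave alone.
- tin: Blue tin, 68 mm across, 80 mm high, standing; leave alone.
Things that resemble listed ones, but are neither listed nor needed, are in the scene too. There is more than one size of the hook; the job needs the middle-sized.

How it is judged:
On the way:
1. the hook is out of its rack and the tray has been drawn fully out, to within 6 mm of its stop (value of joint tray above 0.124 m and distance between hook and seat above 0.08 m), for 0.2 s.
At the end, for the whole second after the job is handed in: The tray stands open to within 8 mm of its stop (joint above 0.122 m), and the hook lies still in both saddles of its rack, tip down: handle centre within 15 mm of the seat along the bench and 5 mm in height, along the rack to 0.12 rad, upright to 0.15 rad (value of joint tray above 0.122 m and horizontal distance between hook and seat below 0.015 m and z of hook in the frame of seat between -0.005 and 0.005 m and angle between the x axis of hook and the x axis of rack, either way round below 0.12 rad and angle between hook's own z axis and vertical below 0.15 rad and linear speed of hook below 0.02 m/s); the robot touches nothing.
It fails at once if the hook presses on the machine, its tray or the eye with more than 15 N (contact force between hook and stand above 15 N).
It fails at once if the arm or gripper touches the machine or its tray (more than 1 N) (contact force between any of the fingers, the arm and stand above 1 N).
It fails at once if a bystander is moved more than 25 mm (distance of any of oil, brush, slug, chuck_key, offcut, tin from where it was at the start of the episode above 0.025 m).
It also fails if it takes over 64 s, if anything falls off the work surface, if the arm or the gripper's body presses on something with over 40 N, if the wrist force passes 120 N, or if a joint passes its speed limit or range.

ROBOT

A 6-joint arm with a two-finger parallel gripper is mounted at the origin on the work surface. World frame = base frame: x ahead of the robot, y to its left, z up, the work surface at z = 0. Lengths are in m, angles in rad, forces in N, time in s.
With the tool pointing down it reaches from about 0.35 to 1 m from the base axis. Payload 7.1 kg.
Tool frame: the origin (TCP) lies midway between the tips of the shut fingers; the grasp point (between the pads) lies 19 mm behind it; z points along the fingers, y is the line along which they close (so a half turn about z gives the same grasp; the last joint's range is limited). The gripper opens to 85 mm and grips with 20 to 120 N. Pads are 22 mm wide; open, the fingers measure 114 mm over their backs; the gripper's body (76 mm by 85 mm) begins 54 mm behind the grasp point. The pads swing forward as they close: fully open they stand 13 mm farther back than shut.
Start: joints at [-1.287, 0.423, 1.63, -0, 1.089, -0.019], TCP at [0.186, -0.597, 0.191] pointing down, gripper open.
Joint ranges: [-3, 3], [-0.9, 2.11], [0.09, 2.58], [-1.31, 4.45], [0.11, 2.69], [-2.54, 2.54]. Speed limits (rad/s): [2.39, 2.39, 3.01, 3.14, 3.14, 3.14].

INTERFACE

Orientations are given as a 3x3 rotation matrix whose columns are the frame's x, y, z axes.
In Python, from station import r, eyes, sign_off gives the robot as it stands.
- The arm moves only by the shell command python3 -m creep 'ROWS'. ROWS is JSON, a list of rows, each an object of numbers: "tx", "ty", "tz": the shift along the tool's x, y, z in cm; "yaw": the turn about the tool's z in rad; "jaw": the closure in counts, from 0 (fully open) to 255 (shut). A call has 1 to 12 rows; each row shifts and turns the commanded pose from where the row before left it, along the tool's axes as they then stand; what a row does not reach is not made up. A row lasts 1/8 s, in which the tool goes at most 62.5 mm and 10.7 degrees, less where a joint would pass 70% of its speed; a pose out of reach is approached as far as the arm can. A call with a gripper value outside its range is refused whole. The fingers move at their own pace and stop on an object; the grip force is fixed at half the most. Time passes only in rows, so rows that do not move let the fingers close. It gives the time, the measured TCP pose, the force, the opening and the grip force at its end, in the units of the state.
- r.get_obs(): the state, without advancing time (a new reading comes with each control period).
- eyes.capture(name): name is "side" or "top"; returns a dict with "pixels" (480x640x3 uint8, red, green, blue), "K" (3x3 intrinsics, pixels), "position" and "orientation" of the camera in the world. Camera axes: x right, y up, looking along -z (the intrinsics and any distortion apply to the point x, -y, -z); pixel columns grow to the right and rows downward; lengths in m; the calibration is good to about 2 mm. A picture is of the moment at which its call begins. There is no depth.
- sign_off(): hands the job in; it is judged then, once.
The state is a dict: "time": time; "joint_positions": joint angles; "qd": joint speeds; "tau": joint torques, N m; "tcp_pos": TCP position; "ee_rot": TCP orientation; "ft_force": force on the tool from outside, world axes, zero at the start; "wrist_torque": the same for the moment, N m; "width": opening from 0.0 (shut) to 1.0 (fully open); "gripper_force": force on a finger pad.
Only numpy, scipy, OpenCV 4.12 (cv2) and the standard library are available. Lean on these libraries where they do the work, as an engineer would, in place of code of your own. Each camera call takes 0.05 s, during which the arm holds its last target. There are 200 camera calls.

## Working session

There is one attempt and no reset: what is moved stays moved. The work goes in short steps, Python scripts to look and compute and a shell command to move; the robot and the scene stay as the last step left them, time stands still between calls to the robot, and variables do not carry over. Pictures are saved under pics/ and viewed, at most 10 in all, crops included, and the job is handed in when it is done.

```bash
mkdir -p pics; ls; python3 - <<'E'
from station import r,eyes
import cv2,numpy as np
for n in("side","top"):
    c=eyes.capture(n);cv2.imwrite(f"pics/{n}0.png",c["pixels"][:,:,::-1]);np.savez(f"{n}0.npz",**c)
    print(n,{k:np.round(v,4).tolist() for k,v in c.items() if k!="pixels"})
o=r.get_obs();print(o["time"],o["tcp_pos"],o["ee_rot"])
E
```

```text
pics
side {'K': [[549.478, 0.0, 323.3376], [0.0, 549.478, 242.4578], [0.0, 0.0, 1.0]], 'position': [1.2207, 0.4028, 1.0132], 'orientation': [[-0.494, -0.6496, 0.578], [0.8694, -0.3583, 0.3403], [-0.0139, 0.6706, 0.7417]]}
top {'K': [[556.012, 0.0, 316.6344], [0.0, 556.012, 237.3387], [0.0, 0.0, 1.0]], 'position': [0.376, -0.0277, 1.3342], 'orientation': [[-0.0076, 0.9947, -0.1023], [-0.9999, -0.0084, -0.0077], [-0.0085, 0.1022, 0.9947]]}
0.1 [ 0.18624412 -0.5960548   0.19072683] [[ 9.54508630e-01  2.98183062e-01 -3.69092732e-04]
 [ 2.98183289e-01 -9.54507754e-01  1.29415781e-03]
 [ 3.35940648e-05 -1.34534209e-03 -9.99999094e-01]]
```

View pics/top0.png

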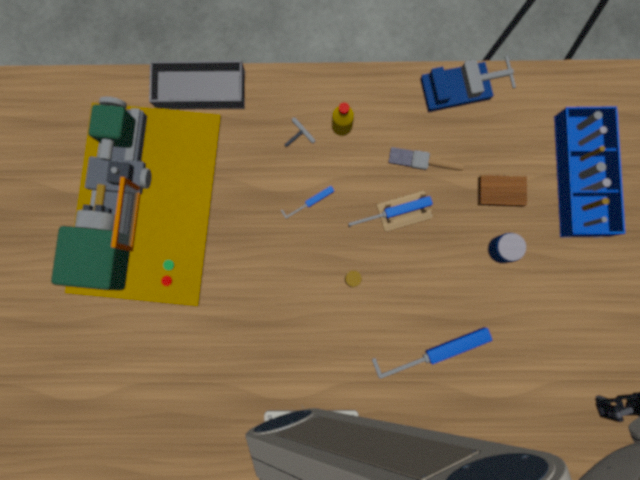

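View pics/side0.png

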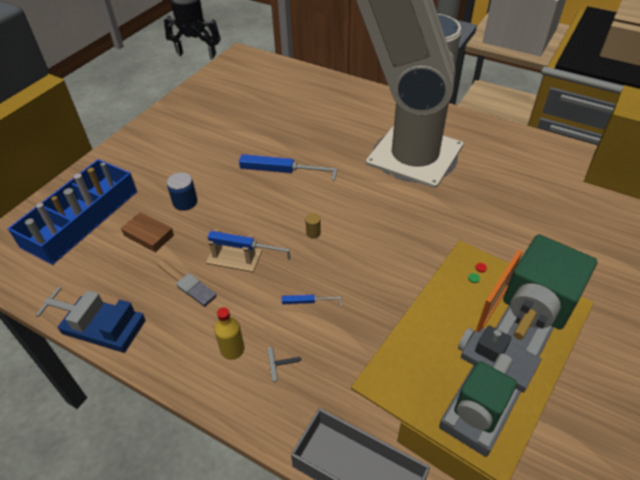

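The top view shows the middle-sized hook in its rack at about (405,208), with the tip to the left at (350,223). The stand's front edge runs from (221,113) to (199,305). The small hook lies loose at (308,200) and the large one at (435,352). The side view shows the rack at (235,248).

```bash
cat > h.py <<'E'
import numpy as np,cv2
def ray(c,px):
    K=c["K"];p=np.atleast_2d(np.array(px,float))
    d=np.c_[(p[:,0]-K[0,2])/K[0,0],-(p[:,1]-K[1,2])/K[1,1],-np.ones(len(p))]
    return c["position"],d@c["orientation"].T
def plane(c,px,z):
    o,d=ray(c,px);return o+d*((z-o[2])/d[:,2])[:,None]
def tri(c1,p1,c2,p2):
    o1,d1=ray(c1,p1);o2,d2=ray(c2,p2);d1=d1[0];d2=d2[0]
    s=np.linalg.lstsq(np.c_[d1,-d2],o2-o1,rcond=None)[0]
    a=o1+s[0]*d1;b=o2+s[1]*d2;return (a+b)/2,np.linalg.norm(a-b)
def proj(c,P):
    q=(np.array(P)-c["position"])@c["orientation"];K=c["K"]
    return np.c_[K[0,0]*q[...,0]/-q[...,2]+K[0,2],K[1,1]*-q[...,1]/-q[...,2]+K[1,2]]
def blob(c,lo,hi,box):
    m=cv2.inRange(cv2.cvtColor(c["pixels"],cv2.COLOR_RGB2HSV),lo,hi);k=np.zeros_like(m);x0,y0,x1,y1=box;k[y0:y1,x0:x1]=m[y0:y1,x0:x1]
    n,l,s,ce=cv2.connectedComponentsWithStats(k);i=1+s[1:,4].argmax();m=(l==i).astype(np.uint8)
    return m,ce[i],s[i,4]
E
python3 - <<'E'
from h import *
T=dict(np.load("top0.npz"));S=dict(np.load("side0.npz"))
B=((105,120,60),(125,255,255))
mt,ct,at=blob(T,*B,(370,180,445,230));ms,cs,as_=blob(S,*B,(200,225,262,255))
rc=cv2.minAreaRect(np.argwhere(mt)[:,::-1].astype(np.float32));print("handle px",ct,at,rc,cs,as_)
print("tri",tri(T,ct,S,cs),"plane74",plane(T,ct,.074))
bp=cv2.boxPoints(rc);print("box",plane(T,bp,.074)[:,:2].round(4).tolist())
# principal axis on plane
P=plane(T,np.argwhere(mt)[:,::-1],.074)[:,:2];u,s,v=np.linalg.svd(P-P.mean(0),full_matrices=False);print("axis",v[0],np.ptp((P-P.mean(0))@v.T,axis=0))
Y=((20,150,80),(32,255,255))
for n,c,box in(("top",T,(50,90,240,320)),("side",S,(340,230,600,480))):
    m,ce,a=blob(c,*Y,box);h=cv2.convexHull(np.argwhere(m)[:,::-1].astype(np.int32))
    ap=cv2.approxPolyDP(h,4,True)[:,0];print(n,ap.tolist());print(plane(c,ap,.102)[:,:2].round(4).tolist())
    if n=="top":
        rows=np.arange(125,296);e=[np.flatnonzero(m[y]).max()+.5 for y in rows]
        Q=plane(c,np.c_[e,rows],.102)[:,:2];f=cv2.fitLine(Q.astype(np.float32),cv2.DIST_HUBER,0,.01,.01).ravel();print("front line",f)
im=np.hstack([cv2.resize(T["pixels"][85:320,50:450],None,fx=2,fy=2,interpolation=cv2.INTER_CUBIC)]);
E
```

```text
handle px [408.37440758 206.63507109] 422 ((408.22149658203125, 206.74497985839844), (10.258928298950195, 46.94236755371094), 73.44293212890625) [229.9287257  239.38012959] 463
tri (array([ 0.57667326, -0.2307854 ,  0.06163313]), np.float64(0.0009641771279412314)) plane74 [[ 0.57446498 -0.22839665  0.074     ]]
box [[0.5706, -0.1732], [0.6007, -0.2769], [0.5778, -0.2829], [0.5478, -0.1794]]
axis [ 0.2736986  -0.96181551] [0.10773039 0.02367052]
top [[219, 114], [198, 305], [65, 293], [126, 106]]
[[0.7877, 0.2027], [0.355, 0.2445], [0.3836, 0.5398], [0.8088, 0.4162]]
front line [ 0.99449885 -0.10474747  0.5674096   0.22114404]
side [[592, 302], [509, 479], [455, 479], [399, 442], [352, 389], [459, 241]]
[[0.3894, 0.5399], [0.8111, 0.4976], [0.8533, 0.4224], [0.8421, 0.3193], [0.7948, 0.2055], [0.3605, 0.2476]]
```

```bash
cat >> h.py <<'E'
def need(P,ang):
    "tool-axis shift (cm) and yaw from the measured pose to TCP P with tool x at world angle ang"
    from station import r
    o=r.get_obs();R=np.array(o["ee_rot"]);a=np.arctan2(R[1,0],R[0,0])
    print("t",round(o["time"],2),"tcp",np.round(o["tcp_pos"],4),"ang",round(a,4),"need cm",np.round(R.T@(np.array(P)-o["tcp_pos"])*100,2),"yaw",round(-(ang-a),3),"F",np.round(o["ft_force"],2),"w",round(float(o["width"]),3),"g",round(float(o["gripper_force"]),1),"j6",round(o["joint_positions"][5],2))
E
python3 -m creep '[{"tx":5.3,"ty":-2.5,"jaw":0},{"tx":5.3,"ty":-2.5},{"tx":5.3,"ty":-2.5},{"tx":5.3,"ty":-2.5},{"tx":5.3,"ty":-2.5},{"tx":5.3,"ty":-2.5},{"tx":5.3,"ty":-2.5},{"tx":5.3,"ty":-2.5},{"tx":5.3,"ty":-2.5},{}]'
python3 -m creep '[{"yaw":-0.17},{"yaw":-0.17},{"yaw":-0.17},{"yaw":-0.17},{"yaw":-0.17},{"yaw":-0.17},{"yaw":-0.17},{"yaw":-0.17},{"yaw":-0.17},{}]'
python3 -c "
from h import *;need([.578,-.2386,.043],1.848)"
```

```text
t 0.1 tcp [ 0.1862 -0.5961  0.1907] ang 0.3028 need cm [ 48.05 -22.42  14.8 ] yaw -1.545 F [-0.54 -0.21  0.31] w 0.999 g 0.0 j6 -0.02invalid input
invalid input
```

```bash

python3 -m creep '[{"tx":5.3,"ty":-2.5,"tz":0,"yaw":0,"jaw":0}]'; python3 -m creep '[{"tx":5.3,"ty":-2.5,"tz":0,"yaw":0}]'
python3 -c "
from h import *;need([.578,-.2386,.043],1.848)"
```

```text
time: 0.22
tcp_pos: [0.2282, -0.5584, 0.191]
ee_rot: [[0.956, 0.294, -0.0], [0.294, -0.956, -0.001], [-0.0, 0.001, -1.0]]
ft_force: [1.3, -0.0, -0.2]
width: 0.998
gripper_force: 0.0
t 0.23 tcp [ 0.2282 -0.5584  0.191 ] ang 0.2985 need cm [ 42.85 -20.28  14.77] yaw -1.55 F [ 1.29 -0.04 -0.16] w 0.998 g 0.0 j6 0.07invalid input
```

```bash

python3 -m creep '[{"tx":5.3,"ty":-2.5,"tz":0,"yaw":0,"jaw":0},{"tx":5.3,"ty":-2.5,"tz":0,"yaw":0,"jaw":0},{"tx":5.3,"ty":-2.5,"tz":0,"yaw":0,"jaw":0},{"tx":5.3,"ty":-2.5,"tz":0,"yaw":0,"jaw":0},{"tx":5.3,"ty":-2.5,"tz":0,"yaw":0,"jaw":0},{"tx":5.3,"ty":-2.5,"tz":0,"yaw":0,"jaw":0},{"tx":5.3,"ty":-2.5,"tz":0,"yaw":0,"jaw":0},{"tx":5.3,"ty":-2.5,"tz":0,"yaw":0,"jaw":0}]' | head -2
python3 -m creep '[{"tx":0,"ty":0,"tz":0,"yaw":-0.17,"jaw":0},{"tx":0,"ty":0,"tz":0,"yaw":-0.17,"jaw":0},{"tx":0,"ty":0,"tz":0,"yaw":-0.17,"jaw":0},{"tx":0,"ty":0,"tz":0,"yaw":-0.17,"jaw":0},{"tx":0,"ty":0,"tz":0,"yaw":-0.17,"jaw":0},{"tx":0,"ty":0,"tz":0,"yaw":-0.17,"jaw":0},{"tx":0,"ty":0,"tz":0,"yaw":-0.17,"jaw":0},{"tx":0,"ty":0,"tz":0,"yaw":-0.17,"jaw":0},{"tx":0,"ty":0,"tz":0,"yaw":-0.17,"jaw":0},{"tx":0,"ty":0,"tz":0,"yaw":0,"jaw":0},{"tx":0,"ty":0,"tz":0,"yaw":0,"jaw":0}]' | head -2
python3 -c "
from h import *;need([.578,-.2386,.043],1.848)"
```

```text
time: 1.23
tcp_pos: [0.5756, -0.238, 0.1911]
time: 2.6
tcp_pos: [0.5744, -0.2395, 0.1912]
t 2.6 tcp [ 0.5744 -0.2395  0.1912] ang 1.8295 need cm [-1.000e-02  3.700e-01  1.482e+01] yaw -0.019 F [-0.36 -0.08  0.66] w 1.002 g 0.0 j6 -0.67
```

```bash

python3 -m creep '[{"tx":0,"ty":0.37,"tz":3,"yaw":-0.02,"jaw":0},{"tx":0,"ty":0,"tz":3,"yaw":0,"jaw":0},{"tx":0,"ty":0,"tz":3,"yaw":0,"jaw":0},{"tx":0,"ty":0,"tz":3,"yaw":0,"jaw":0},{"tx":0,"ty":0,"tz":1.5,"yaw":0,"jaw":0},{"tx":0,"ty":0,"tz":1.3,"yaw":0,"jaw":0},{"tx":0,"ty":0,"tz":0,"yaw":0,"jaw":0}]' | head -2
python3 - <<'E'
from h import *
from station import eyes
need([.578,-.2386,.043],1.848)
c=eyes.capture("side");cv2.imwrite("pics/s1.png",cv2.resize(c["pixels"][150:320,150:350,::-1],None,fx=3,fy=3,interpolation=cv2.INTER_CUBIC))
E
```

```text
time: 3.48
tcp_pos: [0.5779, -0.2385, 0.043]
t 3.48 tcp [ 0.5779 -0.2385  0.043 ] ang 1.8523 need cm [-0.01  0.   -0.  ] yaw 0.004 F [ 0.01 -0.08 -0.11] w 1.001 g 0.0 j6 -0.69
```

View pics/s1.png

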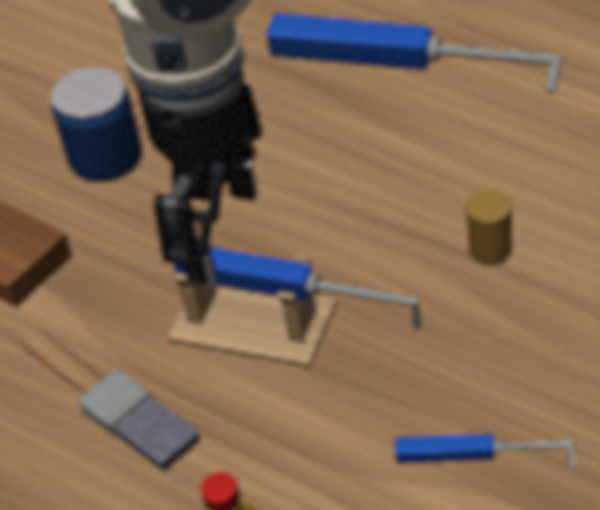

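The fingers straddle the handle, with the near finger at crop (185,235). I'll close and check the wrist force.

```bash

python3 -m creep '[{"tx":0,"ty":0,"tz":0,"yaw":0,"jaw":60},{"tx":0,"ty":0,"tz":0,"yaw":0,"jaw":120},{"tx":0,"ty":0,"tz":0,"yaw":0,"jaw":200},{"tx":0,"ty":0,"tz":0,"yaw":0,"jaw":255},{"tx":0,"ty":0,"tz":0,"yaw":0,"jaw":255},{"tx":0,"ty":0,"tz":0,"yaw":0,"jaw":255},{"tx":0,"ty":0,"tz":0,"yaw":0,"jaw":255},{"tx":0,"ty":0,"tz":0,"yaw":0,"jaw":255}]'
python3 -m creep '[{"tx":0,"ty":0,"tz":0,"yaw":0,"jaw":255},{"tx":0,"ty":0,"tz":-0.5,"yaw":0,"jaw":255},{"tx":0,"ty":0,"tz":-1.5,"yaw":0,"jaw":255},{"tx":0,"ty":0,"tz":-2,"yaw":0,"jaw":255},{"tx":0,"ty":0,"tz":-2,"yaw":0,"jaw":255},{"tx":0,"ty":0,"tz":0,"yaw":0,"jaw":255}]'
python3 - <<'E'
from h import *
from station import eyes
B=((105,120,60),(125,255,255))
T=eyes.capture("top");S=eyes.capture("side")
cv2.imwrite("pics/s2.png",np.hstack([cv2.resize(S["pixels"][170:300,200:330,::-1],None,fx=3,fy=3),cv2.resize(T["pixels"][160:290,310:440,::-1],None,fx=3,fy=3)]))
E
```

```text
time: 4.53
tcp_pos: [0.5781, -0.2386, 0.0434]
ee_rot: [[-0.278, 0.961, -0.0], [0.961, 0.278, 0.0], [0.0, -0.0, -1.0]]
ft_force: [-0.5, 0.0, 0.1]
width: 0.002
gripper_force: 0.0
time: 5.28
tcp_pos: [0.5799, -0.2393, 0.1063]
ee_rot: [[-0.278, 0.96, 0.004], [0.96, 0.278, -0.002], [-0.003, 0.004, -1.0]]
ft_force: [0.4, 0.4, 1.1]
width: 0.002
gripper_force: 0.0
```

View pics/s2.png

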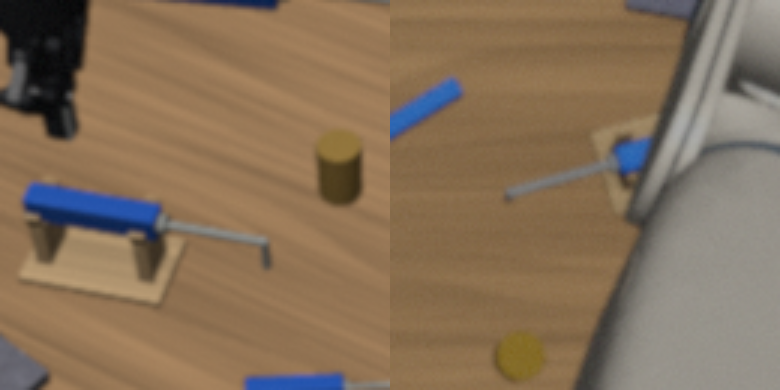

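The gripper shut on nothing (width 0) and the hook still lies in the rack. I'll check where the TCP really projects against the fingertip, which is at about (221,213) in the side image.

```bash
python3 - <<'E'
from h import *
from station import eyes,r
S=eyes.capture("side");T=eyes.capture("top");o=r.get_obs();p=np.array(o["tcp_pos"]);R=np.array(o["ee_rot"])
print("tcp",p,proj(S,p[None]),proj(T,p[None]))
S0=dict(np.load("side0.npz"));print(np.abs(S["position"]-S0["position"]).max(),np.abs(S["orientation"]-S0["orientation"]).max())
B=((105,120,60),(125,255,255))
m,ce,a=blob(S,*B,(190,220,262,265));print("handle side",ce,a,cv2.boxPoints(cv2.minAreaRect(np.argwhere(m)[:,::-1].astype(np.float32))).round(1).tolist())
print("proj handle ctr",proj(S,np.array([[.5755,-.229,.062]])))
ax=np.array([-.2737,.9618,0])
print("ends",proj(S,np.array([.5755,-.229,.062])+np.outer([-.055,.055,.14],ax)))
v=S["pixels"][150:262,150:270,::-1].copy()
for q in proj(S,np.array([p,p-[0,0,-0.0]-R[:,2]*.05])):cv2.circle(v,tuple(int(i) for i in q-150),1,(0,255,0),-1)
cv2.imwrite("pics/s3.png",cv2.resize(v,None,fx=5,fy=5,interpolation=cv2.INTER_CUBIC))
E
```

```text
tcp [ 0.57761229 -0.23836769  0.10283601] [[224.71972989 226.41865269]] [[414.80834914 203.1786555 ]]
0.0 0.0
handle side [230.02159827 239.42980562] 463 [[207.0, 241.8000030517578], [209.0, 230.1999969482422], [253.0, 238.10000610351562], [250.89999389648438, 249.6999969482422]]
proj handle ctr [[231.02404312 239.2463351 ]]
ends [[209.14875069 235.398697  ]
 [253.21620803 243.1497078 ]
 [288.15264595 249.29466655]]
```

View pics/s3.png

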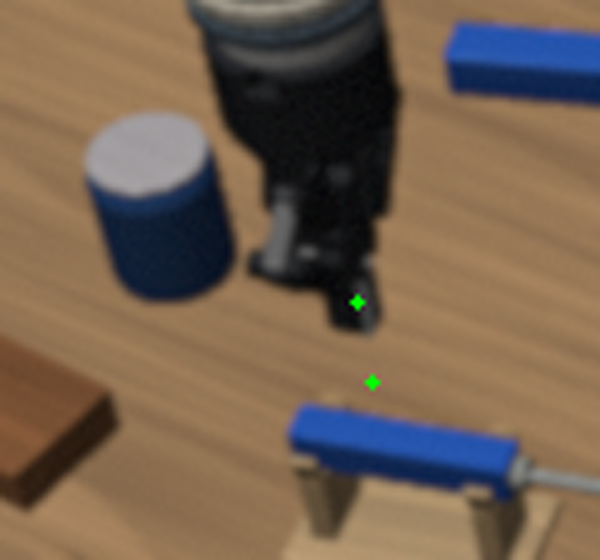

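The tip shows at crop (355,330), while the reported TCP projects to (372,382). The real tip therefore looks about 30 mm higher than reported, which fits the clean miss. I'll check by touching bare bench with the fingers shut.

```bash

python3 -m creep '[{"tx":0,"ty":-5.7,"tz":0,"yaw":0,"jaw":255},{"tx":0,"ty":-5.7,"tz":0,"yaw":0,"jaw":255},{"tx":0,"ty":-5.6,"tz":0,"yaw":0,"jaw":255},{"tx":0,"ty":0,"tz":4,"yaw":0,"jaw":255},{"tx":0,"ty":0,"tz":3,"yaw":0,"jaw":255},{"tx":0,"ty":0,"tz":0,"yaw":0,"jaw":255},{"tx":0,"ty":0,"tz":0,"yaw":0,"jaw":255}]'
python3 - <<'E'
from h import *
from station import eyes,r
S=eyes.capture("side");T=eyes.capture("top");o=r.get_obs();p=np.array(o["tcp_pos"]);R=np.array(o["ee_rot"])
print(p,o["joint_positions"])
q=proj(S,p[None])[0];t=proj(T,p[None])[0];print(q,t)
def cr(c,q):
    x,y=int(q[0])-50,int(q[1])-60;x=max(x,0);v=c["pixels"][y:y+110,x:x+100,::-1].copy();cv2.circle(v,(int(q[0]-x),int(q[1]-y)),1,(0,255,0),-1);print(x,y);return cv2.resize(v,(400,440),interpolation=cv2.INTER_CUBIC)
cv2.imwrite("pics/s4.png",np.hstack([cr(S,q),cr(T,t)]))
E
```

```text
time: 6.35
tcp_pos: [0.4152, -0.286, 0.0338]
ee_rot: [[-0.279, 0.96, -0.0], [0.96, 0.279, 0.0], [0.0, -0.0, -1.0]]
ft_force: [0.2, 0.2, 0.2]
width: -0.003
gripper_force: 0.0
[ 0.41574203 -0.2863035   0.03440889] [-6.26657159e-01  4.99247855e-01  1.98607442e+00  2.04471575e-05
  6.54549502e-01 -9.08999820e-01]
[250.95246426 198.7668954 ] [432.28614647 276.48912942]
200 138
382 216
```

View pics/s4.png

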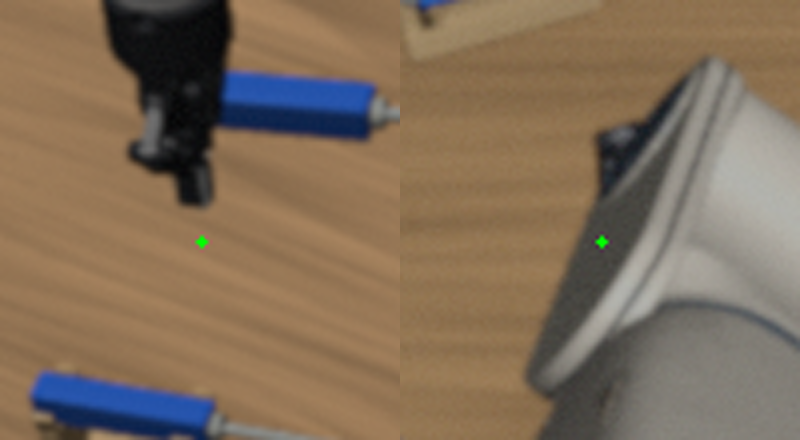

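Side view: the tip is at crop (195,205) and the projected TCP at (202,242), so the tip really is higher or displaced. I'll lower it gently to touch the bench.

```bash

python3 -m creep '[{"tx":0,"ty":0,"tz":1,"yaw":0,"jaw":255},{"tx":0,"ty":0,"tz":1,"yaw":0,"jaw":255},{"tx":0,"ty":0,"tz":0.7,"yaw":0,"jaw":255},{"tx":0,"ty":0,"tz":0,"yaw":0,"jaw":255}]' | sed -n '2p;4p'
python3 -m creep '[{"tx":0,"ty":0,"tz":0.3,"yaw":0,"jaw":255},{"tx":0,"ty":0,"tz":0.2,"yaw":0,"jaw":255},{"tx":0,"ty":0,"tz":0,"yaw":0,"jaw":255}]' | sed -n '2p;4p'
python3 - <<'E'
from h import *
from station import eyes,r
S=eyes.capture("side");o=r.get_obs();p=np.array(o["tcp_pos"]);q=proj(S,p[None])[0];print(p,q,o["ft_force"])
x,y=int(q[0])-50,int(q[1])-60
v=S["pixels"][y:y+110,x:x+100,::-1].copy();cv2.circle(v,(int(q[0]-x),int(q[1]-y)),1,(0,255,0),-1);print(x,y)
cv2.imwrite("pics/s5.png",cv2.resize(v,(500,550),interpolation=cv2.INTER_CUBIC))
E
```

```text
tcp_pos: [0.4144, -0.2855, 0.0056]
ft_force: [0.6, -0.3, 0.4]
tcp_pos: [0.4149, -0.2859, 0.0014]
ft_force: [0.2, 0.5, 0.9]
[ 0.41487977 -0.28589651  0.00143584] [252.66034803 207.73335934] [ 0.16045385 -0.10657286 -0.81951676]
202 147
```

View pics/s5.png

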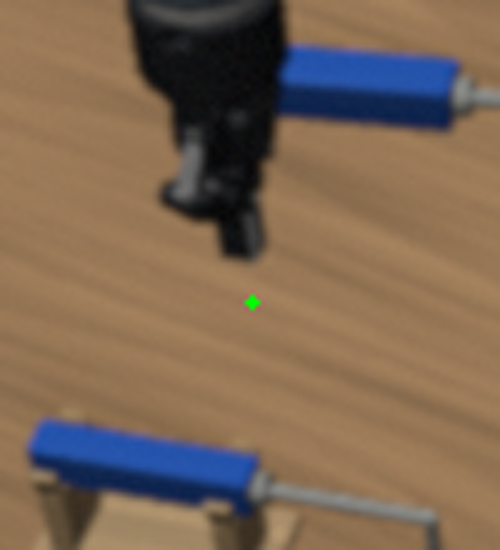

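```bash

for i in 1; do
python3 -m creep '[{"tx":0,"ty":0,"tz":0.2,"yaw":0,"jaw":255},{"tx":0,"ty":0,"tz":0.2,"yaw":0,"jaw":255},{"tx":0,"ty":0,"tz":0,"yaw":0,"jaw":255}]' | sed -n '2p;4p'
done
```

```text
tcp_pos: [0.4148, -0.2858, -0.0028]
ft_force: [0.6, 0.4, 0.5]
```

Reported z is −2.8 mm with no contact, so the z bias is real. I'll keep going in small steps.

```bash

python3 -m creep '[{"tx":0,"ty":0,"tz":0.4,"yaw":0,"jaw":255},{"tx":0,"ty":0,"tz":0.4,"yaw":0,"jaw":255},{"tx":0,"ty":0,"tz":0.4,"yaw":0,"jaw":255},{"tx":0,"ty":0,"tz":0,"yaw":0,"jaw":255}]' | sed -n '2p;4p'
python3 -m creep '[{"tx":0,"ty":0,"tz":0.2,"yaw":0,"jaw":255},{"tx":0,"ty":0,"tz":0.2,"yaw":0,"jaw":255},{"tx":0,"ty":0,"tz":0,"yaw":0,"jaw":255}]' | sed -n '2p;4p'
```

```text
tcp_pos: [0.4146, -0.2857, -0.015]
ft_force: [0.4, 0.1, 0.4]
tcp_pos: [0.4148, -0.2858, -0.0187]
ft_force: [-0.7, 0.0, -0.0]
```

```bash

python3 -m creep '[{"tx":0,"ty":0,"tz":0.15,"yaw":0,"jaw":255},{"tx":0,"ty":0,"tz":0.15,"yaw":0,"jaw":255},{"tx":0,"ty":0,"tz":0,"yaw":0,"jaw":255}]' | sed -n '2p;4p'
```

```text
tcp_pos: [0.4148, -0.2858, -0.0217]
ft_force: [0.4, -0.2, -0.6]
```

```bash

python3 -m creep '[{"tx":0,"ty":0,"tz":0.15,"yaw":0,"jaw":255},{"tx":0,"ty":0,"tz":0.15,"yaw":0,"jaw":255},{"tx":0,"ty":0,"tz":0,"yaw":0,"jaw":255}]' | sed -n '2p;4p'
python3 - <<'E'
from h import *
from station import eyes,r
S=eyes.capture("side");o=r.get_obs();p=np.array(o["tcp_pos"]);p[2]+=.025
hsv=cv2.cvtColor(S["pixels"],cv2.COLOR_RGB2HSV);q=proj(S,p[None])[0]
m=(hsv[:,:,2]<60).astype(np.uint8);x,y=int(q[0]),int(q[1]);sub=m[y-30:y+25,x-25:x+25]
for row in sub[::1]: print("".join(".#"[k] for k in row))
print(q,x-25,y-30)
E
```

```text
tcp_pos: [0.4148, -0.2858, -0.0247]
ft_force: [-0.2, -0.5, -0.4]
...........####################...................
...........####################...................
............###################...................
............###################...................
............##.###############....................
............#...##############....................
.................#############....................
.................#############....................
.................############.....................
.................###########......................
.................###########......................
................############......................
................############......................
................############......................
................##.#########......................
.........#......###########.......................
.........##....############.......................
..........#################.......................
...........#################......................
..............##############......................
...............
[... 1105 characters left out ...]
.
..................................................
..................................................
..................................................
..................................................
..................................................
..................................................
..................................................
..................................................
..................................................
..................................................
..................................................
..................................................
..................................................
[252.7338611  208.02499713] 227 178
```

```bash

python3 -m creep '[{"tx":0,"ty":0,"tz":0.15,"yaw":0,"jaw":255},{"tx":0,"ty":0,"tz":0.15,"yaw":0,"jaw":255},{"tx":0,"ty":0,"tz":0,"yaw":0,"jaw":255}]' | sed -n '2p;4p'
```

```text
tcp_pos: [0.4148, -0.2858, -0.0277]
ft_force: [-0.1, -0.2, 0.1]
```

```bash

python3 -m creep '[{"tx":0,"ty":0,"tz":0.1,"yaw":0,"jaw":255},{"tx":0,"ty":0,"tz":0.1,"yaw":0,"jaw":255},{"tx":0,"ty":0,"tz":0,"yaw":0,"jaw":255}]' | sed -n '2p;4p'
```

```text
tcp_pos: [0.4148, -0.2858, -0.0296]
ft_force: [-0.2, -0.8, 0.0]
```

```bash

python3 -m creep '[{"tx":0,"ty":0,"tz":0.1,"yaw":0,"jaw":255},{"tx":0,"ty":0,"tz":0.1,"yaw":0,"jaw":255},{"tx":0,"ty":0,"tz":0,"yaw":0,"jaw":255}]' | sed -n '2p;4p'
```

```text
tcp_pos: [0.4148, -0.2859, -0.0317]
ft_force: [-0.4, -0.6, -0.0]
```

```bash

python3 -m creep '[{"tx":0,"ty":0,"tz":0.1,"yaw":0,"jaw":255},{"tx":0,"ty":0,"tz":0.1,"yaw":0,"jaw":255},{"tx":0,"ty":0,"tz":0,"yaw":0,"jaw":255}]' | sed -n '2p;4p'
```

```text
tcp_pos: [0.4148, -0.2859, -0.0337]
ft_force: [0.3, -0.3, -0.9]
```

```bash

python3 -m creep '[{"tx":0,"ty":0,"tz":0.1,"yaw":0,"jaw":255},{"tx":0,"ty":0,"tz":0.1,"yaw":0,"jaw":255},{"tx":0,"ty":0,"tz":0,"yaw":0,"jaw":255}]' | sed -n '2p;4p'
python3 - <<'E'
from h import *
from station import eyes
S=eyes.capture("side");v=S["pixels"][190:216,235:265].max(2)
for k,row in enumerate(v[10:]): print(200+k,*row[8:24])
E
```

```text
tcp_pos: [0.4148, -0.2858, -0.0357]
ft_force: [0.4, 0.2, 0.5]
200 23 17 13 8 8 11 13 15 21 30 43 47 75 119 146 154
201 58 49 43 35 18 7 11 16 28 43 58 57 73 115 145 153
202 110 104 99 82 50 15 11 16 24 43 59 59 71 112 145 154
203 146 145 143 125 76 28 18 14 19 37 54 55 64 105 141 152
204 153 155 154 135 86 33 17 17 17 33 52 55 60 101 143 153
205 152 152 152 133 89 39 18 22 22 29 50 58 62 105 147 159
206 156 154 153 136 95 46 20 18 19 28 48 60 76 117 154 164
207 155 156 154 144 111 63 31 22 19 24 43 65 91 131 158 165
208 153 155 155 152 135 103 78 62 51 45 54 75 108 140 156 161
209 155 153 154 155 151 139 126 115 105 99 99 110 126 146 153 156
210 154 153 153 154 154 153 150 146 146 146 144 144 147 151 152 153
211 151 152 152 153 153 154 155 153 155 157 158 158 158 156 156 151
212 150 149 150 150 151 151 152 152 153 154 155 156 158 157 156 157
213 153 150 148 147 148 150 149 150 150 150 150 150 153 154 156 157
214 160 157 153 151 150 149 149 148 148 148 149 148 150 151 151 153
215 161 161 161 159 157 155 152 149 149 146 147 148 147 148 149 150
```

```bash

python3 -m creep '[{"tx":0,"ty":0,"tz":0.1,"yaw":0,"jaw":255},{"tx":0,"ty":0,"tz":0.1,"yaw":0,"jaw":255},{"tx":0,"ty":0,"tz":0,"yaw":0,"jaw":255}]' | sed -n '2p;4p'
```

```text
tcp_pos: [0.4148, -0.2859, -0.0377]
ft_force: [-0.1, -0.4, -0.1]
```

```bash

python3 -m creep '[{"tx":0,"ty":0,"tz":0.1,"yaw":0,"jaw":255},{"tx":0,"ty":0,"tz":0.1,"yaw":0,"jaw":255},{"tx":0,"ty":0,"tz":0,"yaw":0,"jaw":255}]' | sed -n '2p;4p'
```

```text
tcp_pos: [0.4148, -0.2859, -0.0397]
ft_force: [-0.4, -0.3, -0.6]
```

```bash

python3 -m creep '[{"tx":0,"ty":0,"tz":0.1,"yaw":0,"jaw":255},{"tx":0,"ty":0,"tz":0.1,"yaw":0,"jaw":255},{"tx":0,"ty":0,"tz":0,"yaw":0,"jaw":255}]' | sed -n '1p;2p;4p'
```

```text
time: 12.48
tcp_pos: [0.4149, -0.2859, -0.0399]
ft_force: [-4.8, 2.9, 23.7]
```

```bash

python3 -m creep '[{"tx":0,"ty":0,"tz":0.1,"yaw":0,"jaw":255},{"tx":0,"ty":0,"tz":0.1,"yaw":0,"jaw":255},{"tx":0,"ty":0,"tz":0,"yaw":0,"jaw":255}]' | sed -n '2p;4p'
python3 - <<'E'
from h import *
from station import eyes
S=eyes.capture("side");v=S["pixels"].max(2)
for k in range(203,220): print(k,*v[k,243:259])
E
```

```text
tcp_pos: [0.415, -0.286, -0.0401]
ft_force: [-10.2, 6.5, 51.2]
203 92 93 92 78 47 18 11 13 19 36 53 54 64 106 141 152
204 138 140 138 120 76 30 15 14 18 33 52 54 61 101 144 154
205 154 154 151 133 85 35 18 19 20 35 54 59 58 100 143 157
206 156 156 152 136 93 42 21 21 21 33 54 62 59 93 140 162
207 156 157 156 142 105 53 20 18 18 29 48 60 63 96 139 160
208 153 154 156 146 117 68 27 20 19 24 42 62 75 109 144 160
209 154 153 153 150 130 90 60 49 40 37 47 72 96 127 148 156
210 153 154 153 153 143 124 108 100 94 89 91 102 124 144 151 153
211 151 151 154 152 151 147 142 141 140 137 134 138 148 153 155 154
212 150 149 150 151 151 152 152 153 152 153 152 153 155 158 158 156
213 152 150 149 148 149 150 151 151 151 152 152 152 154 156 156 157
214 161 157 154 151 150 149 150 149 149 148 149 148 150 152 152 154
215 162 163 160 159 156 155 153 149 149 147 148 146 147 147 148 149
216 157 159 160 161 161 160 159 156 152 149 147 146 146 146 146 147
217 153 154 156 157 159 160 160 160 158 156 152 150 147 146 146 146
218 151 151 152 152 154 156 157 157 159 160 158 158 154 152 148 147
219 151 151 150 149 150 150 151 153 155 157 158 159 159 158 156 155
```

Contact is at reported z = −0.040, so real z is reported z + 0.040, and the lateral position agrees to about 2 mm. I'm backing off and returning above the hook with the jaw open.

```bash

python3 -m creep '[{"tx":0,"ty":0,"tz":-5,"yaw":0,"jaw":0},{"tx":0,"ty":0,"tz":-5,"yaw":0,"jaw":0},{"tx":0,"ty":0,"tz":-5,"yaw":0,"jaw":0},{"tx":0,"ty":5.7,"tz":0,"yaw":0,"jaw":0},{"tx":0,"ty":5.7,"tz":0,"yaw":0,"jaw":0},{"tx":0,"ty":5.6,"tz":0,"yaw":0,"jaw":0},{"tx":0,"ty":0,"tz":0,"yaw":0,"jaw":0},{"tx":0,"ty":0,"tz":0,"yaw":0,"jaw":0}]' | sed -n '1,2p;4,5p'
python3 -c "
from h import *;need([.578,-.2386,.003],1.848)"
```

```text
time: 13.9
tcp_pos: [0.5772, -0.2382, 0.1058]
ft_force: [0.1, 0.8, 0.0]
width: 0.995
t 13.9 tcp [ 0.5772 -0.2382  0.1058] ang 1.8534 need cm [-0.07  0.08 10.28] yaw 0.005 F [0.08 0.77 0.01] w 0.995 g 0.0 j6 -0.69
```

```bash

python3 -m creep '[{"tx":0,"ty":0.1,"tz":3,"yaw":0,"jaw":0},{"tx":0,"ty":0,"tz":3,"yaw":0,"jaw":0},{"tx":0,"ty":0,"tz":1.5,"yaw":0,"jaw":0},{"tx":0,"ty":0,"tz":0.5,"yaw":0,"jaw":0},{"tx":0,"ty":0,"tz":0,"yaw":0,"jaw":0}]' | sed -n '1,2p;4,5p'
```

```text
time: 14.52
tcp_pos: [0.5792, -0.2387, 0.0269]
ft_force: [1.0, -0.3, 0.6]
width: 1.0
```

```bash

python3 -m creep '[{"tx":0,"ty":0,"tz":0.8,"yaw":0,"jaw":0},{"tx":0,"ty":0,"tz":0.8,"yaw":0,"jaw":0},{"tx":0,"ty":0,"tz":0.7,"yaw":0,"jaw":0},{"tx":0,"ty":0,"tz":0,"yaw":0,"jaw":0}]' | sed -n '1,2p;4,5p'
python3 -m creep '[{"tx":0,"ty":0,"tz":0,"yaw":0,"jaw":100},{"tx":0,"ty":0,"tz":0,"yaw":0,"jaw":140},{"tx":0,"ty":0,"tz":0,"yaw":0,"jaw":255},{"tx":0,"ty":0,"tz":0,"yaw":0,"jaw":255},{"tx":0,"ty":0,"tz":0,"yaw":0,"jaw":255},{"tx":0,"ty":0,"tz":0,"yaw":0,"jaw":255}]'
```

```text
time: 15.02
tcp_pos: [0.5786, -0.238, 0.0026]
ft_force: [-0.8, -0.4, 0.3]
width: 0.995
time: 15.78
tcp_pos: [0.5795, -0.2385, 0.0038]
ee_rot: [[-0.278, 0.961, 0.001], [0.961, 0.278, -0.0], [-0.0, 0.001, -1.0]]
ft_force: [-0.7, 0.4, 3.2]
width: 0.25
gripper_force: 59.1
```

Gripped: the width is 21 mm with 59 N on the pads. Now I'll lift, turn to face the stand and travel.

```bash

python3 -m creep '[{"tx":0,"ty":0,"tz":-0.7,"yaw":0,"jaw":255},{"tx":0,"ty":0,"tz":-2,"yaw":0,"jaw":255},{"tx":0,"ty":0,"tz":-2.5,"yaw":0,"jaw":255},{"tx":0,"ty":0,"tz":-1.5,"yaw":0,"jaw":255},{"tx":0,"ty":0,"tz":0,"yaw":0.13,"jaw":255},{"tx":0,"ty":0,"tz":0,"yaw":0.13,"jaw":255},{"tx":0,"ty":0,"tz":0,"yaw":0.12,"jaw":255},{"tx":0,"ty":0,"tz":0,"yaw":0,"jaw":255}]' | sed -n '1,2p;4,6p'
python3 -m creep '[{"tx":3,"ty":0.3,"tz":0,"yaw":0,"jaw":255},{"tx":4,"ty":0.3,"tz":0,"yaw":0,"jaw":255},{"tx":4.5,"ty":0.3,"tz":0,"yaw":0,"jaw":255},{"tx":4.5,"ty":0.3,"tz":0,"yaw":0,"jaw":255},{"tx":4.5,"ty":0.3,"tz":0,"yaw":0,"jaw":255},{"tx":3.5,"ty":0.2,"tz":0,"yaw":0,"jaw":255},{"tx":2.5,"ty":0,"tz":0,"yaw":0,"jaw":255},{"tx":0,"ty":0,"tz":0,"yaw":0,"jaw":255},{"tx":0,"ty":0,"tz":0,"yaw":0,"jaw":255}]' | sed -n '1,2p;4,6p'
python3 - <<'E'
from h import *
from station import eyes
need([.6228,.0256,-.007],1.469)
T=eyes.capture("top");S=eyes.capture("side")
cv2.imwrite("pics/s6.png",np.hstack([cv2.resize(S["pixels"][180:430,230:480,::-1],(400,400)),cv2.resize(T["pixels"][80:330,150:400,::-1],(400,400))]))
E
```

```text
time: 16.77
tcp_pos: [0.5791, -0.2383, 0.0709]
ft_force: [0.7, -1.4, -1.1]
width: 0.243
gripper_force: 58.6
time: 17.9
tcp_pos: [0.6218, 0.0233, 0.0705]
ft_force: [0.2, -0.2, -2.2]
width: 0.247
gripper_force: 58.7
t 17.9 tcp [0.6218 0.0233 0.0705] ang 1.4743 need cm [0.24 0.08 7.75] yaw 0.005 F [ 0.22 -0.21 -2.22] w 0.247 g 58.7 j6 0.12
```

View pics/s6.png

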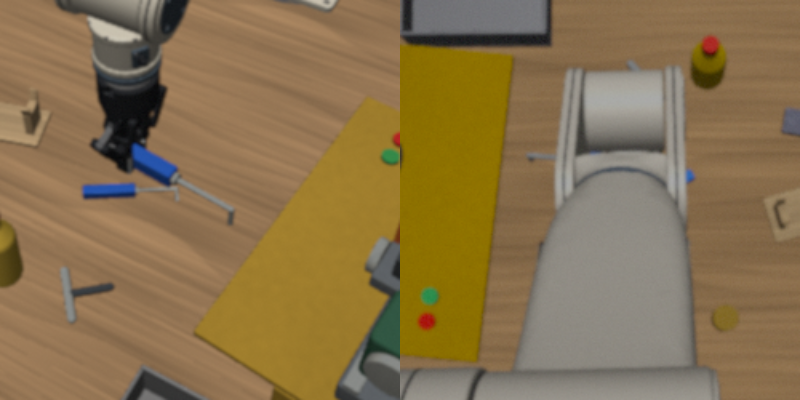

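The hook is held level and pointed at the stand; the pin is at about (231,177) in the top view. I'll check the pin offset, then lower it in front of the lip.

```bash
python3 - <<'E'
from h import *
T=dict(np.load("top0.npz"))
p=plane(T,(230.5,177.5),.1295)[0];t=np.array([.6218,.0233]);x=np.array([np.cos(1.4743),np.sin(1.4743)]);y=np.array([x[1],-x[0]])
d=p[:2]-t;print(p,"ahead",d@x,"side",d@y)
L=np.array([.5745,.2215]);s=np.array([.1015,.9948]);sy=np.array([-s[1],s[0]]);e=p[:2]-L;print("stand rel lip",e@s,e@sy)
E
python3 -m creep '[{"tx":0,"ty":0,"tz":2,"yaw":0.005,"jaw":255},{"tx":0,"ty":0,"tz":2.5,"yaw":0,"jaw":255},{"tx":0,"ty":0,"tz":2.2,"yaw":0,"jaw":255},{"tx":0,"ty":0,"tz":1,"yaw":0,"jaw":255},{"tx":0,"ty":0,"tz":0,"yaw":0,"jaw":255},{"tx":0,"ty":0,"tz":0,"yaw":0,"jaw":255}]' | sed -n '1,2p;4,6p'
```

```text
[0.63417052 0.17060858 0.1295    ] ahead 0.14781513677119779 side -0.0018797196608341573
stand rel lip -0.044570225206584206 -0.06452570934169938
time: 18.75
tcp_pos: [0.6226, 0.0238, -0.006]
ft_force: [0.2, -0.7, -1.1]
width: 0.251
gripper_force: 58.8
```

```bash

python3 -m creep '[{"tx":1,"ty":0.8,"tz":0,"yaw":0,"jaw":255},{"tx":2,"ty":0,"tz":0,"yaw":0,"jaw":255},{"tx":2,"ty":0,"tz":0,"yaw":0,"jaw":255},{"tx":2,"ty":0,"tz":0,"yaw":0,"jaw":255},{"tx":2,"ty":0,"tz":0,"yaw":0,"jaw":255},{"tx":1.5,"ty":0,"tz":0,"yaw":0,"jaw":255},{"tx":0.5,"ty":0,"tz":0,"yaw":0,"jaw":255},{"tx":0,"ty":0,"tz":0,"yaw":0,"jaw":255},{"tx":0,"ty":0,"tz":0,"yaw":0,"jaw":255}]' | sed -n '1,2p;4,6p'
```

```text
time: 19.88
tcp_pos: [0.6411, 0.1317, -0.0066]
ft_force: [-0.4, -0.8, -2.0]
width: 0.245
gripper_force: 58.8
```

```bash

python3 -m creep '[{"tx":0.1,"ty":0,"tz":0,"yaw":0,"jaw":255},{"tx":0.1,"ty":0,"tz":0,"yaw":0,"jaw":255},{"tx":0.1,"ty":0,"tz":0,"yaw":0,"jaw":255},{"tx":0.1,"ty":0,"tz":0,"yaw":0,"jaw":255},{"tx":0.1,"ty":0,"tz":0,"yaw":0,"jaw":255},{"tx":0.1,"ty":0,"tz":0,"yaw":0,"jaw":255},{"tx":0.1,"ty":0,"tz":0,"yaw":0,"jaw":255},{"tx":0.1,"ty":0,"tz":0,"yaw":0,"jaw":255}]' | sed -n '2p;4p'
```

```text
tcp_pos: [0.6421, 0.1404, -0.0066]
ft_force: [-0.1, 0.6, -2.0]
```

```bash

python3 -m creep '[{"tx":0.1,"ty":0,"tz":0,"yaw":0,"jaw":255},{"tx":0.1,"ty":0,"tz":0,"yaw":0,"jaw":255},{"tx":0.1,"ty":0,"tz":0,"yaw":0,"jaw":255},{"tx":0.1,"ty":0,"tz":0,"yaw":0,"jaw":255},{"tx":0.1,"ty":0,"tz":0,"yaw":0,"jaw":255},{"tx":0.1,"ty":0,"tz":0,"yaw":0,"jaw":255},{"tx":0.1,"ty":0,"tz":0,"yaw":0,"jaw":255}]' | sed -n '2p;4p'
```

```text
tcp_pos: [0.6427, 0.1469, -0.0066]
ft_force: [-0.1, -4.1, -1.1]
```

Panel contact: a steady −4 N push-back at TCP y = 0.1469, so the tray is about 10 mm out. I'll retreat 42 mm onto the eye line, then sweep sideways in single 0.8 mm rows, stopping when the force shows contact.

```bash

cat > chk.py <<'E'
import sys
from station import r
o=r.get_obs();f=o["ft_force"];R=o["ee_rot"]
lat=-(f[0]*R[0][1]+f[1]*R[1][1])   # push along -tool y... sign: + resists +ty
lon=f[0]*R[0][0]+f[1]*R[1][0]
print(round(o["time"],2),[round(v,4) for v in o["tcp_pos"]],"lat",round(-lat,1),"lon",round(lon,1),"z",round(f[2],1))
sys.exit(abs(lat)>float(sys.argv[1]))
E
python3 -m creep '[{"tx":-1,"ty":0,"tz":0,"yaw":0,"jaw":255},{"tx":-1.2,"ty":0,"tz":0,"yaw":0,"jaw":255},{"tx":-1.2,"ty":0,"tz":0,"yaw":0,"jaw":255},{"tx":-0.8,"ty":0,"tz":0,"yaw":0,"jaw":255},{"tx":0,"ty":-0.3,"tz":0,"yaw":0,"jaw":255},{"tx":0,"ty":0,"tz":0,"yaw":0,"jaw":255}]' >/dev/null; python3 chk.py 9
```

```text
22.5 [np.float64(0.6352), np.float64(0.1059), np.float64(-0.0066)] lat -0.1 lon -0.2 z -2.1False
```

```bash
sed -i 's/sys.exit(.*/sys.exit(int(abs(lat)>float(sys.argv[1])))/; s/print(round/print(*map(float,o["tcp_pos"].round(4)),round/; s/\[round(v,4) for v in o\["tcp_pos"\]\],//' chk.py
python3 -m creep '[{"tx":0,"ty":-0.08,"tz":0,"yaw":0,"jaw":255},{"tx":0,"ty":-0.08,"tz":0,"yaw":0,"jaw":255}]' >/dev/null; python3 chk.py 2.2 &&
python3 -m creep '[{"tx":0,"ty":-0.08,"tz":0,"yaw":0,"jaw":255}]' >/dev/null; python3 chk.py 2.2 &&
python3 -m creep '[{"tx":0,"ty":-0.08,"tz":0,"yaw":0,"jaw":255}]' >/dev/null && python3 chk.py 2.2 &&
python3 -m creep '[{"tx":0,"ty":-0.08,"tz":0,"yaw":0,"jaw":255}]' >/dev/null && python3 chk.py 2.2 &&
python3 -m creep '[{"tx":0,"ty":-0.08,"tz":0,"yaw":0,"jaw":255}]' >/dev/null && python3 chk.py 2.2 &&
python3 -m creep '[{"tx":0,"ty":-0.08,"tz":0,"yaw":0,"jaw":255}]' >/dev/null && python3 chk.py 2.2 &&
python3 -m creep '[{"tx":0,"ty":-0.08,"tz":0,"yaw":0,"jaw":255}]' >/dev/null && python3 chk.py 2.2 &&
python3 -m creep '[{"tx":0,"ty":-0.08,"tz":0,"yaw":0,"jaw":255}]' >/dev/null && python3 chk.py 2.2 &&
python3 -m creep '[{"tx":0,"ty":-0.08,"tz":0,"yaw":0,"jaw":255}]' >/dev/null && python3 chk.py 2.2 &&
python3 -m creep '[{"tx":0,"ty":-0.08,"tz":0,"yaw":0,"jaw":255}]' >/dev/null && python3 chk.py 2.2 &&
python3 -m creep '[{"tx":0,"ty":-0.08,"tz":0,"yaw":0,"jaw":255}]' >/dev/null && python3 chk.py 2.2 &&
python3 -m creep '[{"tx":0,"ty":-0.08,"tz":0,"yaw":0,"jaw":255}]' >/dev/null && python3 chk.py 2.2 &&
python3 -m creep '[{"tx":0,"ty":-0.08,"tz":0,"yaw":0,"jaw":255}]' >/dev/null && python3 chk.py 2.2 &&
python3 -m creep '[{"tx":0,"ty":-0.08,"tz":0,"yaw":0,"jaw":255}]' >/dev/null && python3 chk.py 2.2
```

```text
0.6339 0.1063 -0.0066 22.75 lat 0.2 lon -0.3 z -1.2
0.633 0.1063 -0.0066 22.88 lat -0.3 lon 0.2 z -2.1
0.6322 0.1062 -0.0066 23.0 lat -0.8 lon 0.8 z -1.0
0.6315 0.1062 -0.0066 23.12 lat 0.3 lon -0.5 z -1.1
0.6306 0.1063 -0.0066 23.25 lat 0.6 lon 0.4 z -0.8
0.6299 0.1064 -0.0066 23.38 lat -1.5 lon 0.3 z -1.1
0.6291 0.1065 -0.0066 23.5 lat 0.3 lon -0.4 z -2.1
0.6283 0.1065 -0.0066 23.62 lat -0.2 lon -0.4 z -1.7
0.6275 0.1066 -0.0066 23.75 lat -0.5 lon 0.1 z -1.7
0.6267 0.1067 -0.0066 23.88 lat 0.8 lon -0.0 z -1.5
0.6259 0.1068 -0.0066 24.0 lat 0.3 lon -0.5 z -2.2
0.6251 0.1069 -0.0066 24.12 lat -0.3 lon -0.5 z -1.9
0.6243 0.107 -0.0066 24.25 lat -1.2 lon 0.7 z -2.1
0.6235 0.107 -0.0066 24.38 lat 0.5 lon -0.1 z -1.5
```

```bash

python3 -m creep '[{"tx":0,"ty":-0.09,"tz":0,"yaw":0,"jaw":255}]' >/dev/null && python3 chk.py 2.2 &&
python3 -m creep '[{"tx":0,"ty":-0.09,"tz":0,"yaw":0,"jaw":255}]' >/dev/null && python3 chk.py 2.2 &&
python3 -m creep '[{"tx":0,"ty":-0.09,"tz":0,"yaw":0,"jaw":255}]' >/dev/null && python3 chk.py 2.2 &&
python3 -m creep '[{"tx":0,"ty":-0.09,"tz":0,"yaw":0,"jaw":255}]' >/dev/null && python3 chk.py 2.2 &&
python3 -m creep '[{"tx":0,"ty":-0.09,"tz":0,"yaw":0,"jaw":255}]' >/dev/null && python3 chk.py 2.2 &&
python3 -m creep '[{"tx":0,"ty":-0.09,"tz":0,"yaw":0,"jaw":255}]' >/dev/null && python3 chk.py 2.2 &&
python3 -m creep '[{"tx":0,"ty":-0.09,"tz":0,"yaw":0,"jaw":255}]' >/dev/null && python3 chk.py 2.2 &&
python3 -m creep '[{"tx":0,"ty":-0.09,"tz":0,"yaw":0,"jaw":255}]' >/dev/null && python3 chk.py 2.2 &&
python3 -m creep '[{"tx":0,"ty":-0.09,"tz":0,"yaw":0,"jaw":255}]' >/dev/null && python3 chk.py 2.2 &&
python3 -m creep '[{"tx":0,"ty":-0.09,"tz":0,"yaw":0,"jaw":255}]' >/dev/null && python3 chk.py 2.2 &&
python3 -m creep '[{"tx":0,"ty":-0.09,"tz":0,"yaw":0,"jaw":255}]' >/dev/null && python3 chk.py 2.2 &&
python3 -m creep '[{"tx":0,"ty":-0.09,"tz":0,"yaw":0,"jaw":255}]' >/dev/null && python3 chk.py 2.2 &&
python3 -m creep '[{"tx":0,"ty":-0.09,"tz":0,"yaw":0,"jaw":255}]' >/dev/null && python3 chk.py 2.2 &&
python3 -m creep '[{"tx":0,"ty":-0.09,"tz":0,"yaw":0,"jaw":255}]' >/dev/null && python3 chk.py 2.2 &&
python3 -m creep '[{"tx":0,"ty":-0.09,"tz":0,"yaw":0,"jaw":255}]' >/dev/null && python3 chk.py 2.2 &&
python3 -m creep '[{"tx":0,"ty":-0.09,"tz":0,"yaw":0,"jaw":255}]' >/dev/null && python3 chk.py 2.2 &&
python3 -m creep '[{"tx":0,"ty":-0.09,"tz":0,"yaw":0,"jaw":255}]' >/dev/null && python3 chk.py 2.2 &&
python3 -m creep '[{"tx":0,"ty":-0.09,"tz":0,"yaw":0,"jaw":255}]' >/dev/null && python3 chk.py 2.2 &&
python3 -m creep '[{"tx":0,"ty":-0.09,"tz":0,"yaw":0,"jaw":255}]' >/dev/null && python3 chk.py 2.2 &&
python3 -m creep '[{"tx":0,"ty":-0.09,"tz":0,"yaw":0,"jaw":255}]' >/dev/null && python3 chk.py 2.2
```

```text
0.6226 0.1072 -0.0066 24.5 lat -0.2 lon -0.7 z -1.7
0.6217 0.1072 -0.0066 24.62 lat 0.1 lon 0.1 z -1.5
0.6208 0.1073 -0.0066 24.75 lat 0.4 lon 0.1 z -1.6
0.6199 0.1074 -0.0066 24.88 lat -0.7 lon -0.9 z -1.5
0.619 0.1075 -0.0066 25.0 lat -0.0 lon 0.7 z -1.4
0.6181 0.1076 -0.0065 25.12 lat -0.8 lon 0.5 z -1.4
0.6172 0.1077 -0.0066 25.25 lat 0.3 lon -0.6 z -2.6
0.6163 0.1078 -0.0066 25.38 lat -0.6 lon 0.4 z -1.8
0.6154 0.1079 -0.0066 25.5 lat 1.0 lon 0.9 z -1.7
0.6145 0.108 -0.0066 25.62 lat -0.1 lon -0.1 z -1.8
0.6136 0.1081 -0.0066 25.75 lat 0.2 lon 0.9 z -1.7
0.6127 0.1082 -0.0066 25.88 lat -0.8 lon 0.5 z -1.3
0.6119 0.1083 -0.0066 26.0 lat 0.7 lon -0.0 z -1.7
0.6109 0.1083 -0.0066 26.12 lat 0.9 lon 0.4 z -1.6
0.6101 0.1084 -0.0066 26.25 lat 0.8 lon -0.7 z -1.1
0.6091 0.1085 -0.0066 26.38 lat 0.1 lon 0.2 z -2.6
0.6082 0.1086 -0.0066 26.5 lat 0.2 lon -0.0 z -1.7
0.6074 0.1087 -0.0066 26.62 lat 0.1 lon -0.3 z -0.6
0.6065 0.1088 -0.0066 26.75 lat 0.9 lon -0.3 z -2.3
0.6056 0.1089 -0.0065 26.88 lat 0.4 lon 0.4 z -2.2
```

```bash

python3 -m creep '[{"tx":0,"ty":-0.09,"tz":0,"yaw":0,"jaw":255}]' >/dev/null && python3 chk.py 2.2 &&
python3 -m creep '[{"tx":0,"ty":-0.09,"tz":0,"yaw":0,"jaw":255}]' >/dev/null && python3 chk.py 2.2 &&
python3 -m creep '[{"tx":0,"ty":-0.09,"tz":0,"yaw":0,"jaw":255}]' >/dev/null && python3 chk.py 2.2 &&
python3 -m creep '[{"tx":0,"ty":-0.09,"tz":0,"yaw":0,"jaw":255}]' >/dev/null && python3 chk.py 2.2 &&
python3 -m creep '[{"tx":0,"ty":-0.09,"tz":0,"yaw":0,"jaw":255}]' >/dev/null && python3 chk.py 2.2 &&
python3 -m creep '[{"tx":0,"ty":-0.09,"tz":0,"yaw":0,"jaw":255}]' >/dev/null && python3 chk.py 2.2 &&
python3 -m creep '[{"tx":0,"ty":-0.09,"tz":0,"yaw":0,"jaw":255}]' >/dev/null && python3 chk.py 2.2 &&
python3 -m creep '[{"tx":0,"ty":-0.09,"tz":0,"yaw":0,"jaw":255}]' >/dev/null && python3 chk.py 2.2 &&
python3 -m creep '[{"tx":0,"ty":-0.09,"tz":0,"yaw":0,"jaw":255}]' >/dev/null && python3 chk.py 2.2 &&
python3 -m creep '[{"tx":0,"ty":-0.09,"tz":0,"yaw":0,"jaw":255}]' >/dev/null && python3 chk.py 2.2 &&
python3 -m creep '[{"tx":0,"ty":-0.09,"tz":0,"yaw":0,"jaw":255}]' >/dev/null && python3 chk.py 2.2 &&
python3 -m creep '[{"tx":0,"ty":-0.09,"tz":0,"yaw":0,"jaw":255}]' >/dev/null && python3 chk.py 2.2 &&
python3 -m creep '[{"tx":0,"ty":-0.09,"tz":0,"yaw":0,"jaw":255}]' >/dev/null && python3 chk.py 2.2 &&
python3 -m creep '[{"tx":0,"ty":-0.09,"tz":0,"yaw":0,"jaw":255}]' >/dev/null && python3 chk.py 2.2 &&
python3 -m creep '[{"tx":0,"ty":-0.09,"tz":0,"yaw":0,"jaw":255}]' >/dev/null && python3 chk.py 2.2 &&
python3 -m creep '[{"tx":0,"ty":-0.09,"tz":0,"yaw":0,"jaw":255}]' >/dev/null && python3 chk.py 2.2 &&
python3 -m creep '[{"tx":0,"ty":-0.09,"tz":0,"yaw":0,"jaw":255}]' >/dev/null && python3 chk.py 2.2 &&
python3 -m creep '[{"tx":0,"ty":-0.09,"tz":0,"yaw":0,"jaw":255}]' >/dev/null && python3 chk.py 2.2 &&
python3 -m creep '[{"tx":0,"ty":-0.09,"tz":0,"yaw":0,"jaw":255}]' >/dev/null && python3 chk.py 2.2 &&
python3 -m creep '[{"tx":0,"ty":-0.09,"tz":0,"yaw":0,"jaw":255}]' >/dev/null && python3 chk.py 2.2
```

```text
0.6047 0.109 -0.0066 27.0 lat -0.4 lon -0.0 z -1.5
0.6038 0.1091 -0.0066 27.12 lat 0.4 lon -0.0 z -2.1
0.6029 0.1092 -0.0066 27.25 lat -0.5 lon -0.0 z -2.1
0.602 0.1093 -0.0066 27.38 lat -0.7 lon -0.9 z -1.5
0.6011 0.1093 -0.0066 27.5 lat 0.7 lon -0.5 z -1.3
0.6002 0.1094 -0.0066 27.62 lat -0.1 lon 0.2 z -1.5
0.5993 0.1096 -0.0066 27.75 lat 0.6 lon 0.2 z -1.7
0.5984 0.1096 -0.0066 27.88 lat -0.3 lon -0.1 z -1.5
0.5976 0.1097 -0.0066 28.0 lat -0.5 lon -0.3 z -2.0
0.5971 0.1098 -0.0064 28.12 lat 2.2 lon -0.1 z -1.8
0.5967 0.1099 -0.0063 28.25 lat 2.9 lon -0.6 z -2.9
```

Contact at TCP x≈0.5973 with a side force of 2–3 N. The eye centre is 19.5 mm further on. I'll back off, lift over, shift and lower carefully.

```bash

python3 -m creep '[{"tx":0,"ty":0.3,"tz":0,"yaw":0,"jaw":255},{"tx":0,"ty":0,"tz":-1.2,"yaw":0,"jaw":255},{"tx":0,"ty":0,"tz":-1.2,"yaw":0,"jaw":255},{"tx":0,"ty":0,"tz":0,"yaw":0,"jaw":255},{"tx":0,"ty":-0.7,"tz":0,"yaw":0,"jaw":255},{"tx":0,"ty":-0.7,"tz":0,"yaw":0,"jaw":255},{"tx":0,"ty":-0.7,"tz":0,"yaw":0,"jaw":255},{"tx":0,"ty":0,"tz":0,"yaw":0,"jaw":255}]' >/dev/null; python3 chk.py 3
python3 -m creep '[{"tx":0,"ty":0,"tz":0.3,"yaw":0,"jaw":255},{"tx":0,"ty":0,"tz":0.2,"yaw":0,"jaw":255}]' >/dev/null; python3 chk.py 3
```

```text
0.5768 0.1118 0.0172 29.25 lat 0.0 lon 0.7 z -1.5
0.578 0.1117 0.0122 29.5 lat -0.4 lon -0.7 z -1.6
```

```bash
sed -i 's/sys.exit.*/sys.exit(int(abs(lat)>float(sys.argv[1]) or abs(f[2]+1.7)>2.5))/' chk.py
python3 -m creep '[{"tx":0,"ty":0,"tz":0.1,"yaw":0,"jaw":255}]' >/dev/null && python3 chk.py 2.5 &&
python3 -m creep '[{"tx":0,"ty":0,"tz":0.1,"yaw":0,"jaw":255}]' >/dev/null && python3 chk.py 2.5 &&
python3 -m creep '[{"tx":0,"ty":0,"tz":0.1,"yaw":0,"jaw":255}]' >/dev/null && python3 chk.py 2.5 &&
python3 -m creep '[{"tx":0,"ty":0,"tz":0.1,"yaw":0,"jaw":255}]' >/dev/null && python3 chk.py 2.5 &&
python3 -m creep '[{"tx":0,"ty":0,"tz":0.1,"yaw":0,"jaw":255}]' >/dev/null && python3 chk.py 2.5 &&
python3 -m creep '[{"tx":0,"ty":0,"tz":0.1,"yaw":0,"jaw":255}]' >/dev/null && python3 chk.py 2.5 &&
python3 -m creep '[{"tx":0,"ty":0,"tz":0.1,"yaw":0,"jaw":255}]' >/dev/null && python3 chk.py 2.5 &&
python3 -m creep '[{"tx":0,"ty":0,"tz":0.1,"yaw":0,"jaw":255}]' >/dev/null && python3 chk.py 2.5 &&
python3 -m creep '[{"tx":0,"ty":0,"tz":0.3,"yaw":0,"jaw":255}]' >/dev/null && python3 chk.py 2.5 &&
python3 -m creep '[{"tx":0,"ty":0,"tz":0.4,"yaw":0,"jaw":255}]' >/dev/null && python3 chk.py 2.5 &&
python3 -m creep '[{"tx":0,"ty":0,"tz":0.4,"yaw":0,"jaw":255}]' >/dev/null && python3 chk.py 2.5
```

```text
0.5779 0.1117 0.0111 29.62 lat 0.7 lon 0.3 z -0.7
0.5779 0.1117 0.0103 29.75 lat 0.8 lon 0.1 z -1.5
0.5779 0.1118 0.0093 29.88 lat -0.5 lon -0.3 z -2.4
0.5779 0.1118 0.0084 30.0 lat 0.1 lon -0.1 z -1.6
0.5779 0.1118 0.0074 30.12 lat -0.4 lon 0.3 z -2.6
0.5779 0.1117 0.0063 30.25 lat 0.1 lon 0.1 z -2.5
0.5779 0.1117 0.0054 30.38 lat -0.2 lon -0.6 z -2.4
0.5779 0.1117 0.0043 30.5 lat -0.5 lon -0.0 z -0.7
0.5781 0.1118 0.0014 30.62 lat -0.2 lon -0.3 z -1.3
0.578 0.1118 -0.0027 30.75 lat -0.2 lon -0.9 z -1.9
0.5778 0.1117 -0.0069 30.88 lat 0.5 lon -0.6 z -2.1
```

The pin went down without contact, so it is in the eye. Now the pull, gently.

```bash

python3 -m creep '[{"tx":-0.2,"ty":0,"tz":0,"yaw":0,"jaw":255},{"tx":-0.2,"ty":0,"tz":0,"yaw":0,"jaw":255},{"tx":-0.2,"ty":0,"tz":0,"yaw":0,"jaw":255},{"tx":-0.2,"ty":0,"tz":0,"yaw":0,"jaw":255},{"tx":-0.2,"ty":0,"tz":0,"yaw":0,"jaw":255}]' >/dev/null; python3 chk.py 3
python3 -m creep '[{"tx":-0.3,"ty":0,"tz":0,"yaw":0,"jaw":255},{"tx":-0.3,"ty":0,"tz":0,"yaw":0,"jaw":255}]' >/dev/null; python3 chk.py 3
```

```text
0.577 0.102 -0.0065 31.5 lat -0.2 lon 4.4 z -2.5
0.5763 0.0958 -0.0065 31.75 lat -0.0 lon 4.4 z -2.2
```

```bash

python3 -m creep '[{"tx":-0.5,"ty":0,"tz":0,"yaw":0,"jaw":255},{"tx":-0.6,"ty":0,"tz":0,"yaw":0,"jaw":255},{"tx":-0.6,"ty":0,"tz":0,"yaw":0,"jaw":255},{"tx":-0.6,"ty":0,"tz":0,"yaw":0,"jaw":255}]' >/dev/null; python3 chk.py 3 &&
python3 -m creep '[{"tx":-0.6,"ty":0,"tz":0,"yaw":0,"jaw":255},{"tx":-0.6,"ty":0,"tz":0,"yaw":0,"jaw":255},{"tx":-0.6,"ty":0,"tz":0,"yaw":0,"jaw":255},{"tx":-0.6,"ty":0,"tz":0,"yaw":0,"jaw":255},{"tx":-0.6,"ty":0,"tz":0,"yaw":0,"jaw":255},{"tx":-0.6,"ty":0,"tz":0,"yaw":0,"jaw":255},{"tx":-0.5,"ty":0,"tz":0,"yaw":0,"jaw":255}]' >/dev/null; python3 chk.py 3
```

```text
0.5738 0.0725 -0.0066 32.25 lat 0.1 lon 4.8 z -2.7
0.5696 0.0317 -0.0066 33.12 lat 0.6 lon 4.0 z -2.7
```

```bash
sed -i 's/ or abs(f\[2\]/ or abs(lon)>7.5 or abs(f[2]/' chk.py
python3 -m creep '[{"tx":-0.5,"ty":0,"tz":0,"yaw":0,"jaw":255},{"tx":-0.5,"ty":0,"tz":0,"yaw":0,"jaw":255},{"tx":-0.5,"ty":0,"tz":0,"yaw":0,"jaw":255},{"tx":-0.5,"ty":0,"tz":0,"yaw":0,"jaw":255},{"tx":-0.5,"ty":0,"tz":0,"yaw":0,"jaw":255},{"tx":-0.4,"ty":0,"tz":0,"yaw":0,"jaw":255},{"tx":-0.2,"ty":0,"tz":0,"yaw":0,"jaw":255}]' >/dev/null; python3 chk.py 3 &&
python3 -m creep '[{"tx":-0.1,"ty":0,"tz":0,"yaw":0,"jaw":255},{"tx":-0.1,"ty":0,"tz":0,"yaw":0,"jaw":255}]' >/dev/null && python3 chk.py 3 &&
python3 -m creep '[{"tx":-0.1,"ty":0,"tz":0,"yaw":0,"jaw":255},{"tx":-0.1,"ty":0,"tz":0,"yaw":0,"jaw":255}]' >/dev/null && python3 chk.py 3 &&
python3 -m creep '[{"tx":-0.1,"ty":0,"tz":0,"yaw":0,"jaw":255}]' >/dev/null && python3 chk.py 3 &&
python3 -m creep '[{"tx":-0.1,"ty":0,"tz":0,"yaw":0,"jaw":255}]' >/dev/null && python3 chk.py 3 &&
python3 -m creep '[{"tx":-0.1,"ty":0,"tz":0,"yaw":0,"jaw":255}]' >/dev/null && python3 chk.py 3 &&
python3 -m creep '[{"tx":-0.1,"ty":0,"tz":0,"yaw":0,"jaw":255}]' >/dev/null && python3 chk.py 3 &&
python3 -m creep '[{"tx":-0.1,"ty":0,"tz":0,"yaw":0,"jaw":255}]' >/dev/null && python3 chk.py 3 &&
python3 -m creep '[{"tx":-0.1,"ty":0,"tz":0,"yaw":0,"jaw":255}]' >/dev/null && python3 chk.py 3 &&
python3 -m creep '[{"tx":-0.1,"ty":0,"tz":0,"yaw":0,"jaw":255}]' >/dev/null && python3 chk.py 3 &&
python3 -m creep '[{"tx":-0.1,"ty":0,"tz":0,"yaw":0,"jaw":255}]' >/dev/null && python3 chk.py 3 &&
python3 -m creep '[{"tx":-0.1,"ty":0,"tz":0,"yaw":0,"jaw":255}]' >/dev/null && python3 chk.py 3 &&
python3 -m creep '[{"tx":-0.1,"ty":0,"tz":0,"yaw":0,"jaw":255}]' >/dev/null && python3 chk.py 3
```

```text
0.5664 0.001 -0.0066 34.0 lat -0.1 lon 4.2 z -2.0
0.5662 -0.0007 -0.0066 34.25 lat 0.0 lon 4.2 z -2.5
0.5661 -0.0026 -0.0066 34.5 lat -0.6 lon 4.3 z -2.4
0.5659 -0.0036 -0.0066 34.62 lat -0.4 lon 4.7 z -0.7
0.5658 -0.0047 -0.0066 34.75 lat -0.7 lon 4.4 z -2.3
0.5657 -0.0057 -0.0066 34.88 lat -0.6 lon 3.9 z -1.6
0.5656 -0.0067 -0.0066 35.0 lat -0.0 lon 3.7 z -1.9
0.5655 -0.0077 -0.0066 35.12 lat -1.0 lon 3.9 z -2.5
0.5654 -0.0086 -0.0066 35.25 lat -0.4 lon 4.5 z -1.5
0.5653 -0.0097 -0.0066 35.38 lat -0.7 lon 4.5 z -3.0
0.5652 -0.0107 -0.0066 35.5 lat 0.5 lon 3.7 z -2.8
0.5651 -0.0116 -0.0066 35.62 lat 0.1 lon 5.2 z -1.9
0.565 -0.0126 -0.0066 35.75 lat 0.4 lon 4.1 z -2.5
```

```bash

python3 -m creep '[{"tx":-0.1,"ty":0,"tz":0,"yaw":0,"jaw":255}]' >/dev/null && python3 chk.py 3 &&
python3 -m creep '[{"tx":-0.1,"ty":0,"tz":0,"yaw":0,"jaw":255}]' >/dev/null && python3 chk.py 3 &&
python3 -m creep '[{"tx":-0.1,"ty":0,"tz":0,"yaw":0,"jaw":255}]' >/dev/null && python3 chk.py 3 &&
python3 -m creep '[{"tx":-0.1,"ty":0,"tz":0,"yaw":0,"jaw":255}]' >/dev/null && python3 chk.py 3 &&
python3 -m creep '[{"tx":-0.1,"ty":0,"tz":0,"yaw":0,"jaw":255}]' >/dev/null && python3 chk.py 3 &&
python3 -m creep '[{"tx":-0.1,"ty":0,"tz":0,"yaw":0,"jaw":255}]' >/dev/null && python3 chk.py 3 &&
python3 -m creep '[{"tx":-0.1,"ty":0,"tz":0,"yaw":0,"jaw":255}]' >/dev/null && python3 chk.py 3 &&
python3 -m creep '[{"tx":-0.1,"ty":0,"tz":0,"yaw":0,"jaw":255}]' >/dev/null && python3 chk.py 3 &&
python3 -m creep '[{"tx":-0.1,"ty":0,"tz":0,"yaw":0,"jaw":255}]' >/dev/null && python3 chk.py 3 &&
python3 -m creep '[{"tx":-0.1,"ty":0,"tz":0,"yaw":0,"jaw":255}]' >/dev/null && python3 chk.py 3 &&
python3 -m creep '[{"tx":-0.1,"ty":0,"tz":0,"yaw":0,"jaw":255}]' >/dev/null && python3 chk.py 3 &&
python3 -m creep '[{"tx":-0.1,"ty":0,"tz":0,"yaw":0,"jaw":255}]' >/dev/null && python3 chk.py 3 &&
python3 -m creep '[{"tx":-0.1,"ty":0,"tz":0,"yaw":0,"jaw":255}]' >/dev/null && python3 chk.py 3 &&
python3 -m creep '[{"tx":-0.1,"ty":0,"tz":0,"yaw":0,"jaw":255}]' >/dev/null && python3 chk.py 3
```

```text
0.5649 -0.0136 -0.0066 35.88 lat -0.2 lon 6.9 z -3.0
0.5648 -0.0139 -0.0067 36.0 lat -0.7 lon 13.5 z -4.1
```

The force rose to 13.5 N, so the tray is on its stop. I'll relax, centre the pin in the eye, lift out and look.

```bash

python3 -m creep '[{"tx":0.2,"ty":0,"tz":0,"yaw":0,"jaw":255},{"tx":0.3,"ty":0,"tz":0,"yaw":0,"jaw":255},{"tx":0,"ty":0,"tz":0,"yaw":0,"jaw":255}]' >/dev/null; python3 chk.py 3 &&
python3 -m creep '[{"tx":0,"ty":0,"tz":-0.5,"yaw":0,"jaw":255},{"tx":0,"ty":0,"tz":-0.5,"yaw":0,"jaw":255}]' >/dev/null && python3 chk.py 3 &&
python3 -m creep '[{"tx":0,"ty":0,"tz":-1,"yaw":0,"jaw":255},{"tx":0,"ty":0,"tz":-2,"yaw":0,"jaw":255},{"tx":0,"ty":0,"tz":-3,"yaw":0,"jaw":255},{"tx":0,"ty":0,"tz":-1,"yaw":0,"jaw":255},{"tx":0,"ty":0,"tz":0,"yaw":0,"jaw":255}]' >/dev/null && python3 chk.py 3
python3 - <<'E'
from h import *
from station import eyes
need([.579,-.2383,.0725],1.852)
S=eyes.capture("side");T=eyes.capture("top")
cv2.imwrite("pics/s7.png",np.hstack([cv2.resize(S["pixels"][180:430,230:480,::-1],(400,400)),cv2.resize(T["pixels"][80:330,150:400,::-1],(400,400))]))
E
```

```text
0.5654 -0.0098 -0.0065 36.38 lat -0.6 lon -1.6 z -2.0
0.5654 -0.0098 0.0038 36.62 lat -0.9 lon -0.3 z -1.4
0.5659 -0.0096 0.0742 37.25 lat -0.0 lon -1.0 z -1.7
t 37.25 tcp [ 0.5659 -0.0096  0.0742] ang 1.4678 need cm [-22.61   3.66   0.17] yaw -0.384 F [-0.13 -0.98 -1.71] w 0.251 g 58.9 j6 0.06
```

View pics/s7.png

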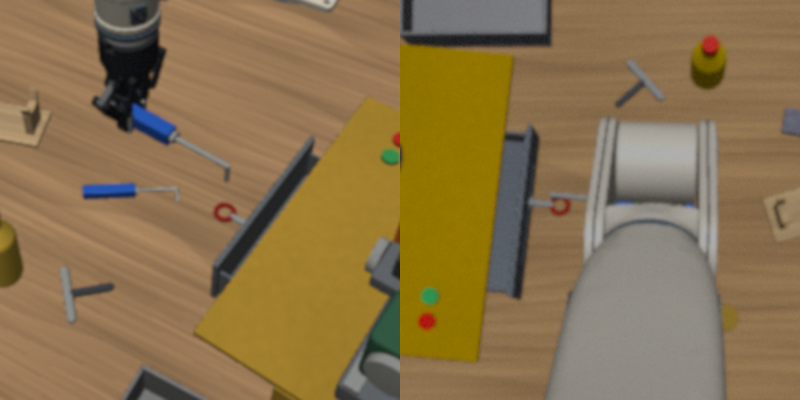

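The tray is open with the red eye clear at side crop (225,212), and the hook is free with its pin at top crop (552,196). I'm heading back over the rack.

```bash
python3 - <<'E'
from h import *
T=dict(np.load("top0.npz"))
p=plane(T,(244.8,202),.1332)[0];t=np.array([.5659,-.0096]);x=np.array([np.cos(1.4678),np.sin(1.4678)]);y=np.array([x[1],-x[0]])
d=p[:2]-t;print("ahead",d@x,"side",d@y)
E
python3 -m creep '[{"tx":-3,"ty":0.4,"tz":0,"yaw":0,"jaw":255},{"tx":-4,"ty":0.6,"tz":0,"yaw":0,"jaw":255},{"tx":-4.5,"ty":0.7,"tz":0,"yaw":0,"jaw":255},{"tx":-4.5,"ty":0.7,"tz":0,"yaw":0,"jaw":255},{"tx":-4,"ty":0.7,"tz":0,"yaw":0,"jaw":255},{"tx":-2.6,"ty":0.5,"tz":0,"yaw":0,"jaw":255},{"tx":0,"ty":0,"tz":0,"yaw":-0.13,"jaw":255},{"tx":0,"ty":0,"tz":0,"yaw":-0.13,"jaw":255},{"tx":0,"ty":0,"tz":0,"yaw":-0.12,"jaw":255},{"tx":0,"ty":0,"tz":0,"yaw":0,"jaw":255},{"tx":0,"ty":0,"tz":0,"yaw":0,"jaw":255}]' >/dev/null
python3 - <<'E'
from h import *
from station import eyes
need([.579,-.2383,.0035],1.852)
S=eyes.capture("side");T=eyes.capture("top");np.savez("T1.npz",**T)
cv2.imwrite("pics/s8.png",np.hstack([cv2.resize(S["pixels"][150:290,180:320,::-1],(400,400)),cv2.resize(T["pixels"][150:290,310:450,::-1],(400,400))]))
E
```

```text
ahead 0.14833455858135414 side -0.0025838960761475076
t 38.73 tcp [ 0.5775 -0.2379  0.0726] ang 1.8456 need cm [-0.09  0.14  6.91] yaw -0.006 F [-0.11  0.63 -2.04] w 0.25 g 58.9 j6 -0.68
```

View pics/s8.png

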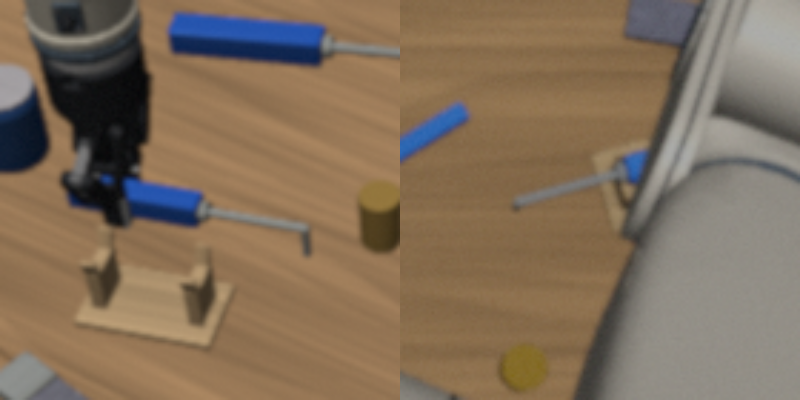

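The hook is level over the rack and has not shifted in the grip. Lowering.

```bash

python3 -m creep '[{"tx":-0.09,"ty":0.14,"tz":1.5,"yaw":-0.006,"jaw":255},{"tx":0,"ty":0,"tz":2,"yaw":0,"jaw":255},{"tx":0,"ty":0,"tz":1.2,"yaw":0,"jaw":255},{"tx":0,"ty":0,"tz":0,"yaw":0,"jaw":255}]' >/dev/null; python3 chk.py 3; python3 -c "
from h import *;need([.579,-.2383,.0035],1.852)"
python3 -m creep '[{"tx":0,"ty":0,"tz":0.6,"yaw":0,"jaw":255},{"tx":0,"ty":0,"tz":0.6,"yaw":0,"jaw":255},{"tx":0,"ty":0,"tz":0,"yaw":0,"jaw":255}]' >/dev/null;python3 chk.py 3 &&
python3 -m creep '[{"tx":0,"ty":0,"tz":0.4,"yaw":0,"jaw":255},{"tx":0,"ty":0,"tz":0.3,"yaw":0,"jaw":255},{"tx":0,"ty":0,"tz":0,"yaw":0,"jaw":255}]' >/dev/null;python3 chk.py 3
```

```text
0.5782 -0.238 0.0245 39.33 lat -0.6 lon 0.3 z -1.6
t 39.33 tcp [ 0.5782 -0.238   0.0245] ang 1.8536 need cm [-0.05  0.07  2.1 ] yaw 0.002 F [-0.61  0.1  -1.59] w 0.248 g 58.9 j6 -0.69
0.5793 -0.2385 0.0141 39.7 lat -0.2 lon 0.1 z -1.8
0.5793 -0.2385 0.0072 40.08 lat 0.2 lon 0.4 z -2.5
```

```bash

python3 -m creep '[{"tx":0,"ty":0,"tz":0.1,"yaw":0,"jaw":255},{"tx":0,"ty":0,"tz":0.1,"yaw":0,"jaw":255}]' >/dev/null;python3 chk.py 3 &&
python3 -m creep '[{"tx":0,"ty":0,"tz":0.1,"yaw":0,"jaw":255}]' >/dev/null;python3 chk.py 3 &&
python3 -m creep '[{"tx":0,"ty":0,"tz":0.1,"yaw":0,"jaw":255}]' >/dev/null;python3 chk.py 3
```

```text
0.5796 -0.2386 0.0055 40.33 lat 0.6 lon -0.1 z -1.9
0.5795 -0.2386 0.0044 40.45 lat 0.4 lon 0.2 z -1.0
0.5795 -0.2386 0.0038 40.58 lat -1.9 lon 1.4 z 7.9
```

Seated: the z force turned to +8 N at TCP z = 0.0038, the same height as at the grasp. Release and retreat upward.

```bash

python3 -m creep '[{"tx":0,"ty":0,"tz":-0.05,"yaw":0,"jaw":160},{"tx":0,"ty":0,"tz":0,"yaw":0,"jaw":100},{"tx":0,"ty":0,"tz":0,"yaw":0,"jaw":0},{"tx":0,"ty":0,"tz":0,"yaw":0,"jaw":0},{"tx":0,"ty":0,"tz":0,"yaw":0,"jaw":0},{"tx":0,"ty":0,"tz":0,"yaw":0,"jaw":0},{"tx":0,"ty":0,"tz":0,"yaw":0,"jaw":0}]' | sed -n '4,6p'
python3 -m creep '[{"tx":0,"ty":0,"tz":-1,"yaw":0,"jaw":0},{"tx":0,"ty":0,"tz":-3,"yaw":0,"jaw":0},{"tx":0,"ty":0,"tz":-5,"yaw":0,"jaw":0},{"tx":0,"ty":0,"tz":-5,"yaw":0,"jaw":0},{"tx":0,"ty":0,"tz":0,"yaw":0,"jaw":0},{"tx":0,"ty":0,"tz":0,"yaw":0,"jaw":0}]' | sed -n '1,2p;4,6p'
python3 - <<'E'
from h import *
from station import eyes
S=eyes.capture("side");T=eyes.capture("top");S0=dict(np.load("side0.npz"))
B=((105,120,60),(125,255,255))
for c in(S0,S):
    m,ce,a=blob(c,*B,(200,225,262,258));print("handle",ce,a,cv2.minAreaRect(np.argwhere(m)[:,::-1].astype(np.float32)))
d=np.abs(S["pixels"].astype(int)-S0["pixels"]).max(2)>40
print("side change rows/cols in rack box",np.argwhere(d[225:275,195:300]).shape)
m,ce,a=blob(T,(105,120,60),(125,255,255),(370,180,445,230)) if True else 0;print("top",ce,a)
E
```

```text
ft_force: [-0.2, -0.8, -0.3]
width: 0.998
gripper_force: 0.0
time: 42.2
tcp_pos: [0.5793, -0.2385, 0.1442]
ft_force: [-0.1, 0.8, -0.6]
width: 1.002
gripper_force: 0.0
handle [229.9287257  239.38012959] 463 ((229.86776733398438, 239.94070434570312), (44.79145050048828, 11.813131332397461), 10.124671936035156)
handle [229.83006536 239.5664488 ] 459 ((229.82431030273438, 240.0540771484375), (44.71652603149414, 11.672327995300293), 9.462322235107422)
side change rows/cols in rack box (0, 2)
top [390.94174757 211.02912621] 103
```

The hook image in the side view matches the start to 0.2 px, the tray is open and the gripper is clear. Handing in.

```bash
python3 -c "
from station import sign_off
print(sign_off())"
```

```text
the job is handed in; nothing more can be done
None
```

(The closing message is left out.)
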